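# Tip the pile of game tiles into its half-roofed box

## Robot

A 7-joint arm with a two-finger parallel gripper is mounted at the origin on the work surface. World frame = base frame: x ahead of the robot, y to its left, z up, the work surface at z = 0. Lengths are in m, angles in rad, forces in N, time in s.
With the tool pointing down it reaches from about 0.35 to 0.9 m from the base axis. Payload 19.9 kg.
Tool frame: the origin (TCP) lies midway between the tips of the shut fingers; the grasp point (between the pads) lies 19 mm behind it; z points along the fingers, y is the line along which they close (so a half turn about z gives the same grasp; the last joint's range is limited). The gripper opens to 94 mm and grips with 3 to 60 N. Pads are 16 mm wide; open, the fingers measure 119 mm over their backs; the gripper's body (75 mm by 177 mm) begins 78 mm behind the grasp point.
Start: joints at [1.135, 0.417, -0.01, 1.614, 0.005, 1.111, -0.053], TCP at [0.24, -0.577, 0.205] pointing down, gripper open.
Joint ranges: [-2.81, 2.81], [-0.39, 2.02], [-1.27, 1.25], [0.06, 2.57], [-1.19, 4.33], [0.19, 2], [-2.82, 2.82]. Speed limits (rad/s): [1.89, 1.89, 2.39, 2.39, 3.01, 3.01, 3.01].

## Interface

Orientations are given as a rotation vector (axis times angle).
In Python, from cell import read_state, camera, camera_info, finish_job, masks_of gives the robot as it stands. The module is installed in compiled form; this text tells all that it offers.
- The arm moves only by the tool arm_command, never from a script. Its arguments are lists of equal length, an entry for each row: "dr": the turn, a rotation vector about the world's x, y, z in rad, a list of three; "offset": the shift along the world's x, y, z in cm, a list of three; "grip": the finger opening in cm, from 0 to 9.4. A call has 1 to 8 rows; each row shifts and turns the commanded pose from where the row before left it; what a row does not reach is not made up. A row lasts 1/10 s, in which the tool goes at most 50 mm and 8.59 degrees, less where a joint would pass 70% of its speed; a pose out of reach is approached as far as the arm can. A call with a gripper value outside its range is refused whole. The fingers move at their own pace and stop on an object; the grip force is fixed at half the most. Time passes only in rows, so rows that do not move let the fingers close. It gives the time, the measured TCP pose, the force, the opening and the grip force at its end, in the units of the state.
- read_state(): the state, without advancing time (a new reading comes with each control period).
- camera(name): name is "scene" or "top" or "wrist"; returns the picture (480x640x3 uint8, blue, green, red); there is no depth.
- camera_info(name): a dict with "vfov" (degrees; the focal length in pixels is half the picture's height over the tangent of half this angle, whatever the lens; pixels are square), "cx", "cy" (the principal point, pixels), "R" (3x3) and "t" (3): a world point X has camera coordinates R X + t; the wrist camera has in their place "tool_from_camera" (4x4, takes a point from camera to tool coordinates, whose origin is the TCP and whose axes are the flange's). Camera axes: x right, y down, z forward; pixel columns grow to the right and rows downward; lengths in m; the calibration is good to about 2 mm. A picture is of the moment at which its call begins: read the wrist's pose just before it. camera_info takes no time and is no camera call.
- finish_job(): hands the job in; it is judged then, once.
Trained networks look in the newest picture that a camera, given by its name, has taken for a name from the list of things; names that differ only in an ending like _2 or _b are one class to them, and where a whole thing is asked for, a point or a joint stands for the part that bears it (a point fixed in the world has none). Each returns a list of dicts, best first, with "score" (0 to 1); they miss things now and then, are a little off and sometimes report something else, mostly with a low value. They report only what shows in the picture. A call takes as long as a camera call. They do not tell look-alikes from the thing itself.
- masks_of(camera, thing): "mask" (480x640 bool, what is visible of it) and "extent" ([left, top, right, bottom] in pixels, round what is visible of it).
The state is a dict: "time": time; "joints": joint angles; "joint_velocities": joint speeds; "joint_torque": joint torques, N m; "position": TCP position; "orientation": TCP orientation; "contact_force": force on the tool from outside, world axes, zero at the start; "wrist_torque": the same for the moment, N m; "grip_width": opening from 0.0 (shut) to 1.0 (fully open); "grasp_force": force on a finger pad.
Only numpy, scipy, OpenCV 4.12 (cv2) and the standard library are available. Lean on these libraries where they do the work, as an engineer would, in place of code of your own. Each camera call takes 0.05 s, during which the arm holds its last target. There are 200 camera calls.

## Task

Pick up the whole pile of three wooden game tiles from the notepad and put it away in the dark wooden tile box. The fixed half roof over one end of the box stops the pile from going straight down, so tip it in: lower the pile with one end down, slide that low end in under the roof, then lay the other end down until all three tiles lie flat on the box floor, still stacked in the same order. Leave the other things on the desk where they are.

Things in the scene. Friction and masses are not known exactly. Their poses are not given: they have to be found in the camera images.
- tile_bottom: Lowest of three alike loose pale wooden game tiles, each 100 (x) x 56 (y) x 10 (z) mm and about 45 g, lying one on another (edges within 1 mm) as a pile 30 mm tall on the notepad. Origin: centre of the tile's underside; x along its length, z up through its thickness. It overhangs the notepad on both long sides, so the pile can be gripped as one across its 56 mm width.
- tile_middle: Middle tile of the pile, same size and axes; origin at the centre of its underside, 10 mm above that of the lowest tile.
- tile_top: Top tile of the pile, same size and axes; origin at the centre of its underside, 20 mm above that of the lowest tile.
- pad: White notepad on which the pile starts, 130 (x) x 42 (y) x 10 (z) mm, fixed to the desk. Origin: centre of its underside, on the desk; x along its length, the same way as the pile's to within 0.06 rad. It stands on the left or the right of the robot.
- tilebox: Dark wooden tile box, fixed on the desk, on the other side from the notepad. Origin: centre of its underside; x along its length, z up. Inside 110 mm long (x -55 to +55), 61 mm wide (y -30.5 to +30.5); walls 6 mm; floor top 10 mm above the desk. Roofed end at -x (towards the robot, within 35 degrees), low end at +x. Tipping the pile about 15 degrees, -x end lowest, gets it in.
- box_roof (a point): Middle of the inner lower edge of the fixed roof: in the box frame x -37, y 0, 50 mm above the desk. The roof covers the inside from x -55 to -37; its top is 55 mm above the desk. Below it a full-width end wall.
- box_low_wall (a point): Middle of the top inner edge of the low end wall: in the box frame x +55, y 0, 28 mm above the desk.
- box_gap (a point): Middle of the box floor (its top, 10 mm above the desk). The side walls exist only in the corners, 22 mm long from each end wall (50 mm high at the roofed end, 28 mm at the low end). Between them (x -33 to +33) both sides are open down to the desk and the floor is only 42 mm wide, so fingers gripping the pile by its long sides pass down beside it.
- pencil_box: Loose bystander, not needed; leave it standing where it is. Red plastic pencil box, 190 (x) x 62 (y) x 26 mm, lying between the notepad and the tile box. Origin: centre of its underside.
- bowl: Loose bystander, not needed; leave it standing where it is. White ceramic bowl of crayons, 124 mm across, 48 mm high (crayons to about 65), beyond the work. Origin: centre of its underside.
- jar: Loose bystander, not needed; leave it standing where it is. Small glass jar with a steel cap, 64 mm across, 85 mm high, beyond the work. Origin: centre of its underside.
- sharpener: Loose bystander, not needed; leave it standing where it is. Yellow desk sharpener with a shavings bin in front, 50 x 70 x 55 mm, beyond the work. Origin: centre of its underside.
Things that resemble listed ones, but are neither listed nor needed, are in the scene too. What is shaped like the tile_top but turquoise is not meant.

How it is judged:
By the outcome, as a careful person would: the job done as asked, in the order asked, and still so for the second after the job is handed in, with the robot touching nothing.
It also fails if it takes over 48 s, if anything falls off the work surface, if the arm or the gripper's body presses on something with over 40 N, if the wrist force passes 120 N, or if a joint passes its speed limit or range.

## Working session

There is one attempt and no reset: what is moved stays moved. The work goes in short steps, Python scripts to look and compute and a tool call to move; the robot and the scene stay as the last step left them, time stands still between calls to the robot, and variables do not carry over. Pictures are saved under pics/ and viewed, at most 10 in all, crops included, and the job is handed in when it is done.

Besides the shell and the picture viewer there is one more tool, called after ">>>" as a command line: name --argument value ..., lists and objects as JSON in quotes. arm_command: Moves the arm, as the interface text tells. Its arguments: {"type":"object","properties":{"dr":{"type":"array"},"offset":{"type":"array"},"grip":{"type":"array"}},"required":["dr","offset","grip"]}

```bash
mkdir -p pics; cat > h.py <<'E'
import numpy as np, cv2
from cell import *
from scipy.spatial.transform import Rotation as Ro
def cam(name):
    i=camera_info(name); f=240/np.tan(np.radians(i['vfov'])/2)
    if 'R' in i: R=np.array(i['R']);t=np.array(i['t'])
    else:
        s=read_state(); T=np.eye(4);T[:3,:3]=Ro.from_rotvec(s['orientation']).as_matrix();T[:3,3]=s['position']
        M=np.linalg.inv(T@np.array(i['tool_from_camera'])); R=M[:3,:3];t=M[:3,3]
    return R,t,f,i['cx'],i['cy']
def ray(c,uv,z):
    R,t,f,cx,cy=c; uv=np.atleast_2d(uv).astype(float)
    d=np.c_[(uv[:,0]-cx)/f,(uv[:,1]-cy)/f,np.ones(len(uv))]@R
    o=-R.T@t
    return o+d*((z-o[2])/d[:,2])[:,None]
def proj(c,X):
    R,t,f,cx,cy=c; p=np.atleast_2d(X)@R.T+t
    return np.c_[f*p[:,0]/p[:,2]+cx,f*p[:,1]/p[:,2]+cy]
E
python3 - <<'E'
from h import *
s=read_state();print(s)
for n in ('top','scene'):
    im=camera(n);cv2.imwrite(f'pics/{n}0.png',im);c=cam(n);print(n,camera_info(n))
    for th,z in (('tile_top',.04),('pad',.01),('tilebox',.05),('pencil_box',.026)):
        for m in masks_of(n,th)[:3]:
            r=cv2.minAreaRect(np.argwhere(m['mask'])[:,::-1].astype(np.float32))
            b=cv2.boxPoints(r)
            print(th,round(m['score'],2),m['extent'],m['mask'].sum(),ray(c,b,z)[:,:2].round(3).tolist())
E
```

```text
{'time': 0.0, 'joints': array([ 1.13548642,  0.41797232, -0.01031123,  1.61419031,  0.00469456,
        1.11070672, -0.05299259]), 'joint_velocities': array([-1.02933092e-05, -9.90270674e-04,  5.47856985e-04, -1.59970857e-03,
        1.52493798e-03, -1.88328090e-03,  4.09346342e-04]), 'joint_torque': array([-1.81880109e-04, -8.51256180e+01,  6.38608765e-01, -4.25998020e+01,
       -4.87884006e-02,  1.85369665e-02,  1.51383229e-04]), 'position': array([ 0.23966168, -0.57679985,  0.2048195 ]), 'orientation': array([-3.07969471e+00, -6.14401076e-01,  5.14456659e-04]), 'contact_force': array([-0.00322576, -0.4118501 , -0.64908749]), 'wrist_torque': array([0.05821673, 0.02644627, 0.07113314]), 'grasp_force': 0.0, 'grip_width': 0.9990648300507531}
top {'vfov': 57.83498826338045, 'cx': 325.0772390077278, 'cy': 241.75190696393494, 'R': array([[-0.01460659, -0.99913649, -0.03889621],
       [-0.98919432,  0.02011478, -0.14522392],
       [ 0.14588091,  0.03635468, -0.98863396]]), 't': array([0.09302492, 0.58492524, 0.98660392])}
tile_top 0.96 [243.1, 272.1, 270.0, 311.8] 956 [[0.429, 0.279], 
[... 871 characters left out ...]
.552, 0.196], [0.675, 0.212]]
tile_top 0.68 [415.5, 270.6, 469.3, 310.0] 1278 [[0.564, 0.253], [0.43, 0.257], [0.476, 0.319], [0.599, 0.31]]
tile_top 0.68 [498.2, 295.8, 564.2, 330.4] 1540 [[0.53, 0.39], [0.465, 0.368], [0.44, 0.464], [0.503, 0.48]]
pad 0.61 [330.6, 305.2, 354.5, 331.4] 289 [[0.683, 0.171], [0.649, 0.155], [0.644, 0.201], [0.677, 0.216]]
tilebox 0.72 [173.9, 188.1, 236.6, 243.3] 1526 [[0.679, -0.249], [0.485, -0.324], [0.553, -0.159], [0.722, -0.11]]
tilebox 0.71 [212.7, 261.3, 260.4, 309.9] 1740 [[0.797, 0.016], [0.71, -0.065], [0.679, 0.029], [0.767, 0.098]]
pencil_box 0.71 [271.2, 220.8, 355.7, 277.6] 2279 [[0.628, -0.025], [0.395, -0.026], [0.458, 0.064], [0.669, 0.055]]
```

View pics/top0.png

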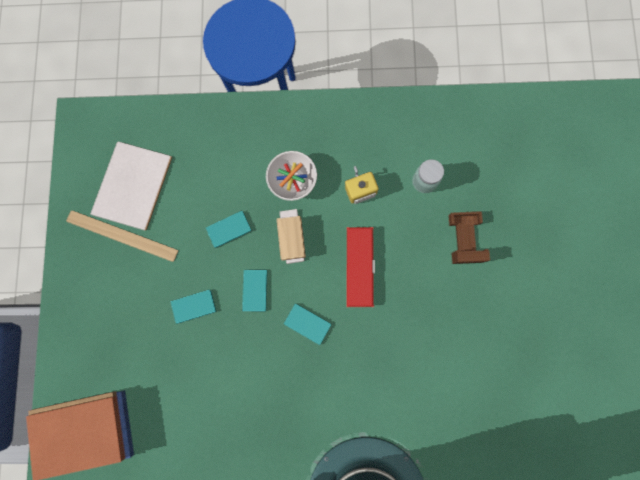

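View pics/scene0.png

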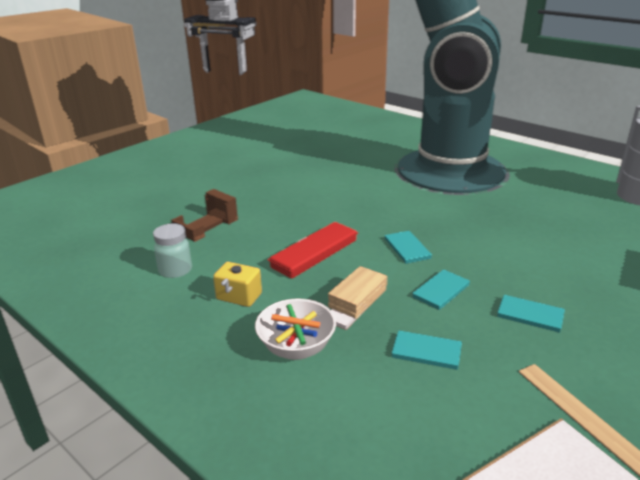

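The top view shows the pale pile at (291,238) on the left and the box at (467,238) with its tall roofed end at the lower side, row 256. The scene view agrees with both. I'll go above the box first to look closely.

>>> arm_command --dr '[[0,0,-0.05],[0,0,-0.05],[0,0,-0.05],[0,0,-0.05],[0,0,-0.05],[0,0,-0.05],[0,0,-0.03],[0,0,0]]' --offset '[[3,3.2,0.5],[3,3.2,0.5],[3,3.2,0.5],[3,3.2,0.5],[3,3.2,0.5],[3,3.2,0.5],[3,3.2,0.5],[3,3.2,0.5]]' --grip '[9.4,9.4,9.4,9.4,9.4,9.4,9.4,9.4]'

```text
time: 1.3
position: [0.4808, -0.3197, 0.2459]
orientation: [3.14, 0.098, 0.0]
contact_force: [0.1, -1.0, 0.3]
grip_width: 0.999
grasp_force: 0.0
```

>>> arm_command --dr '[[0,0,0],[0,0,0],[0,0,0],[0,0,0],[0,0,0],[0,0,0]]' --offset '[[3,3,0.5],[3,2,0.5],[2,1,0],[0,0,0],[0,0,0],[0,0,0]]' --grip '[9.4,9.4,9.4,9.4,9.4,9.4]'

```text
time: 1.9
position: [0.559, -0.2621, 0.2554]
orientation: [3.14, 0.098, -0.001]
contact_force: [0.0, 0.2, 0.8]
grip_width: 0.997
grasp_force: 0.0
```

```bash
python3 - <<'E'
from h import *
s=read_state();print(s['time'],s['position'],s['orientation'],s['contact_force'])
c=cam('wrist');print(camera_info('wrist'))
cv2.imwrite('pics/w1.png',camera('wrist'))
E
```

```text
1.9 [ 0.55895727 -0.26208004  0.25538966] [ 3.13981123e+00  9.80437455e-02 -6.56181119e-04] [0.02428496 0.21974951 0.79896853]
{'vfov': 69.01086709197143, 'cx': 315.53572709857167, 'cy': 237.14602232391465, 'tool_from_camera': array([[-9.50726393e-04, -9.59760628e-01, -2.80817792e-01,
         8.06854623e-02],
       [ 9.99999535e-01, -9.58271822e-04, -1.10443089e-04,
         7.79153324e-05],
       [-1.63100849e-04, -2.80817767e-01,  9.59761093e-01,
        -1.78810616e-01],
       [ 0.00000000e+00,  0.00000000e+00,  0.00000000e+00,
         1.00000000e+00]])}
```

View pics/w1.png

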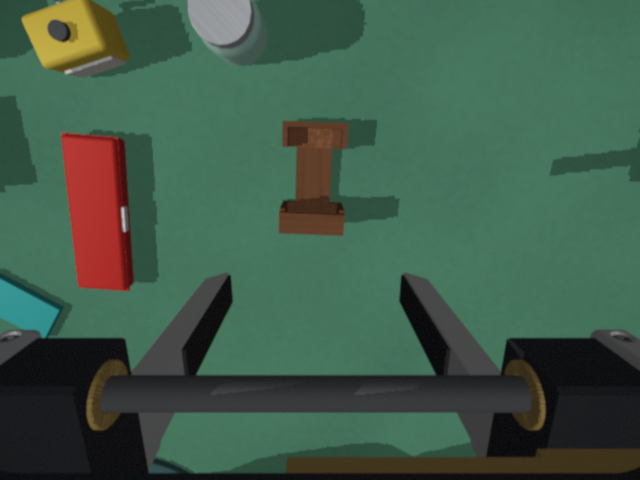

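The wrist view shows the box clearly: roofed end at (312,218), low end at (315,135), upright in the picture. I'll fit the box model to its silhouette.

```bash
cat >> h.py <<'E'
from scipy.optimize import minimize
def blk(x0,x1,y0,y1,z0,z1): return np.array([[x,y,z] for x in(x0,x1) for y in(y0,y1) for z in(z0,z1)])/1000.
BOX=[blk(-61,-33,-36.5,36.5,0,10),blk(33,61,-36.5,36.5,0,10),blk(-33,33,-21,21,0,10),blk(55,61,-36.5,36.5,0,28),
 blk(33,61,30.5,36.5,0,28),blk(33,61,-36.5,-30.5,0,28),blk(-61,-55,-36.5,36.5,0,55),blk(-61,-33,30.5,36.5,0,50),
 blk(-61,-33,-36.5,-30.5,0,50),blk(-61,-37,-36.5,36.5,50,55)]
PILE=[blk(-50,50,-28,28,10,40)]
def pose(B,p):
    C,S=np.cos(p[2]),np.sin(p[2]); return B@np.array([[C,-S,0],[S,C,0],[0,0,1]]).T+np.array([p[0],p[1],0])
def render(c,parts,p,off):
    m=np.zeros((480,640),np.uint8)
    K=4;h=np.zeros((480*K,640*K),np.uint8)
    for B in parts:
        q=proj(c,pose(B,p)); hull=cv2.convexHull(((q+.5)*K*16-8).astype(np.int32)); cv2.fillPoly(h,[hull],255,shift=4)
    return cv2.resize(h,(640,480),interpolation=cv2.INTER_AREA).astype(float)/255
def fit(views,parts,p0):
    # views: list of (cam, mask, roi-bool)
    def cost(p):
        return sum((((cv2.GaussianBlur(render(c,parts,p,0),(0,0),1.5)-cv2.GaussianBlur(m.astype(float),(0,0),1.5))**2)*w).sum()/m.sum() for c,m,w in views)
    r=minimize(cost,p0,method='Nelder-Mead',options=dict(initial_simplex=np.array(p0)+np.array([[0,0,0],[.01,0,0],[0,.01,0],[0,0,.06]]),xatol=1e-4,fatol=1e-5))
    return r.x,r.fun
def cmask(im,ext,kind,pad=14):
    b,g,r=[im[...,i].astype(float) for i in range(3)]
    m=(r>1.1*g) if kind=='box' else ((r>1.1*b)&(r>1.02*g)&(r>90))
    w=np.zeros(m.shape,bool); l,t,R,B=[int(v) for v in ext]; w[max(0,t-pad):B+pad,max(0,l-pad):R+pad]=1
    return m&w,w
E
python3 - <<'E'
from h import *
v={}
for n,ext in (('wrist',[279,120,349,237]),('top',[451,209,490,265]),('scene',[174,188,237,243])):
    c=cam(n); im=cv2.imread('pics/'+dict(wrist='w1',top='top0',scene='scene0')[n]+'.png')
    m,w=cmask(im,ext,'box',6); v[n]=(c,m,w); 
    print(n,m.sum(),fit([v[n]],BOX,[.59,-.253,.0]))
n='top';c=cam(n);im=cv2.imread('pics/top0.png');m,w=cmask(im,[277,217,307,258],'pile',2)
print('pile',fit([(c,m,w)],PILE,[.6,.164,.1]),m.sum())
E
```

```text
wrist 5515 (array([ 0.59263643, -0.25729885,  0.01548941]), np.float64(0.005843368147173373))
top 1307 (array([ 0.59475896, -0.25826765,  0.02037545]), np.float64(0.011105070682079762))
scene 1359 (array([ 0.58962638, -0.25762524, -0.01438678]), np.float64(0.09143285345190426))
pile (array([0.60073602, 0.16671081, 0.10404637]), np.float64(0.0007173328543866147)) 1045
```

>>> arm_command --dr '[[0,0,0.02],[0,0,0.02],[0,0,0],[0,0,0],[0,0,0],[0,0,0],[0,0,0],[0,0,0]]' --offset '[[0,4.7,0],[0,4.7,0],[0,4.7,0],[0,4.7,0],[0,4.7,0],[0,4.7,0],[0,4.7,0],[0,4.7,0]]' --grip '[9.4,9.4,9.4,9.4,9.4,9.4,9.4,9.4]'

```text
time: 2.75
position: [0.5594, 0.1157, 0.2558]
orientation: [3.137, 0.161, 0.001]
contact_force: [0.7, -0.5, 0.5]
grip_width: 0.999
grasp_force: 0.0
```

>>> arm_command --dr '[[0,0,0],[0,0,0],[0,0,0],[0,0,0],[0,0,0],[0,0,0]]' --offset '[[0,4,-2],[0,1.5,-2],[0,0,-1],[0,0,0],[0,0,0],[0,0,0]]' --grip '[9.4,9.4,9.4,9.4,9.4,9.4]'

```text
time: 3.35
position: [0.5605, 0.1685, 0.2065]
orientation: [3.137, 0.16, 0.002]
contact_force: [0.3, -0.4, 0.7]
grip_width: 1.001
grasp_force: 0.0
```

```bash
python3 - <<'E'
from h import *
s=read_state();print(s['time'],s['position'],s['orientation'])
c=cam('wrist'); im=camera('wrist');cv2.imwrite('pics/w2.png',im)
x=proj(c,pose(PILE[0],[.6007,.1667,.104]));ext=[*x.min(0),*x.max(0)];print(ext)
m,w=cmask(im,ext,'pile',8)
p,e=fit([(c,m,w)],PILE,[.6007,.1667,.104]);print(p,e,m.sum())
for z in(.0105,.0395):
  for q in proj(c,pose(np.array([[-.05,-.028,z],[-.05,.028,z],[.05,.028,z],[.05,-.028,z]]),p)): cv2.circle(im,tuple(int(round(a)) for a in q),2,(0,0,255),-1)
cv2.imwrite('pics/w2m.png',im)
E
```

```text
3.35 [0.56048859 0.16854886 0.2064801 ] [3.13745005e+00 1.59863703e-01 2.20004964e-03]
[np.float64(291.87868611869317), np.float64(125.04729502835093), np.float64(351.3020747786401), np.float64(227.90559382527732)]
[0.5992267  0.1675066  0.10289529] 0.0005835078703232728 5902
```

View pics/w2m.png

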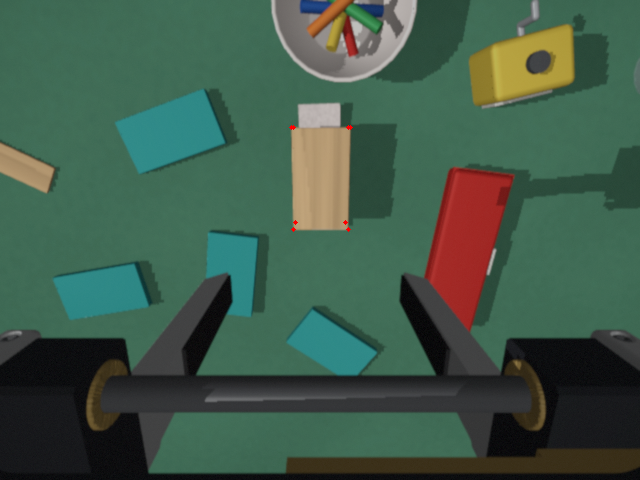

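The wrist picture shows the fitted corners lying right on the pile, which spans (292–350, 127–230). I'll descend and grip.

>>> arm_command --dr '[[0,0,0],[0,0,0],[0,0,0],[0,0,0],[0,0,0],[0,0,0],[0,0,0],[0,0,0]]' --offset '[[2,-0.1,-1],[1.9,0,-3],[0,0,-4],[0,0,-4],[0,0,-4],[0,0,-2.5],[0,0,-1.6],[0,0,0]]' --grip '[9.4,9.4,9.4,9.4,9.4,9.4,9.4,9.4]'

```text
time: 4.2
position: [0.5982, 0.1682, 0.0032]
orientation: [3.137, 0.162, -0.003]
contact_force: [-1.2, 0.2, 0.4]
grip_width: 1.002
grasp_force: 0.0
```

>>> arm_command --dr '[[0,0,0],[0,0,0],[0,0,0],[0,0,0],[0,0,0],[0,0,0],[0,0,0],[0,0,0]]' --offset '[[0,0,0],[0,0,0],[0,0,0],[0,0,0],[0,0,0],[0,0,0],[0,0,0],[0,0,0]]' --grip '[9.4,9.4,7,5,5,5,5,5]'

```text
time: 5.0
position: [0.5988, 0.1687, 0.0045]
orientation: [3.137, 0.163, -0.0]
contact_force: [0.2, -0.8, 1.7]
grip_width: 0.593
grasp_force: 30.0
```

>>> arm_command --dr '[[0,0,0],[0,0,0],[0,0,0],[0,0,0],[0,0,-0.03],[0,0,-0.03],[0,0,-0.03],[0,0,0]]' --offset '[[0,0,1],[0,0,2],[0,0,4],[0,0,4],[0,-2,3],[0,-4,0],[0,-4.5,0],[0,-4.5,0]]' --grip '[5,5,5,5,5,5,5,5]'

```text
time: 5.8
position: [0.5986, 0.0176, 0.1454]
orientation: [-3.141, -0.021, -0.001]
contact_force: [0.9, -0.2, -0.7]
grip_width: 0.593
grasp_force: 30.0
```

>>> arm_command --dr '[[0,0,0],[0,-0.05,0],[0,-0.07,0],[0,-0.07,0],[0,-0.07,0],[0,0,0],[0,0,0],[0,0,0]]' --offset '[[0,-4.5,0],[0,-4.5,0],[0,-4.5,0],[0,-4.5,0],[0,-4.5,0],[0.5,-3.5,0],[0.5,-1.5,0],[0.4,-0.2,0]]' --grip '[5,5,5,5,5,5,5,5]'

```text
time: 6.6
position: [0.6127, -0.2603, 0.1448]
orientation: [3.113, 0.017, 0.407]
contact_force: [-0.5, 0.6, -1.8]
grip_width: 0.593
grasp_force: 30.0
```

>>> arm_command --dr '[[0,0,0],[0,0,0],[0,0,0]]' --offset '[[0,0,0],[0,0,0],[0,0,0]]' --grip '[5,5,5]'

```text
time: 6.9
position: [0.613, -0.2565, 0.1445]
orientation: [3.114, 0.024, 0.407]
contact_force: [-0.1, -0.0, -1.3]
grip_width: 0.593
grasp_force: 30.0
```

```bash
python3 - <<'E'
from h import *
s=read_state();print(s['time'],s['position'],s['orientation'],s['grip_width'],s['contact_force'])
T=Ro.from_rotvec(s['orientation']).as_matrix();print(T.round(4))
im=camera('wrist');c=cam('wrist');print(proj(c,np.array(s['position'])))
p=[.5926,-.2573,.0155]
for a in (-.061,.061,-.037):
  for y in(-.0365,.0365):
    q=proj(c,pose(np.array([[a,y,.055 if a<0 else .028]]),p))[0]
    cv2.circle(im,tuple(int(round(a)) for a in q),2,(0,0,255),-1)
# expected pile
g=np.array([[x,y,z] for x in(-.05,.05) for y in (-.028,.028) for z in(-.0245,-.0345,.0-.0045-.0)])
B=np.array([[x,y,z] for x in(-.05,.05) for y in(-.028,.028) for z in (.0055,.0355)])
F=T@np.diag([1,-1,-1])
for q in proj(c,B@F.T+np.array(s['position'])): cv2.circle(im,tuple(int(round(a)) for a in q),2,(255,255,0),-1)
cv2.imwrite('pics/w3.png',im); cv2.imwrite('pics/scene3.png',camera('scene')[120:360,60:380].repeat(2,0).repeat(2,1))
E
```

```text
6.9 [ 0.6130353  -0.2565171   0.14451482] [3.11389458 0.02448972 0.40688949] 0.5930026739504409 [-0.0965916  -0.04041188 -1.31741344]
[[ 9.663e-01  1.530e-02  2.569e-01]
 [ 1.560e-02 -9.999e-01  9.000e-04]
 [ 2.569e-01  3.100e-03 -9.664e-01]]
[[314.72294616 285.56638731]]
```

View pics/w3.png

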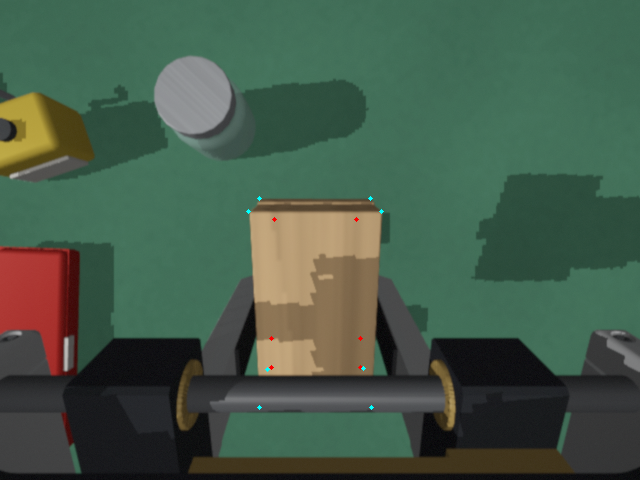

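View pics/scene3.png

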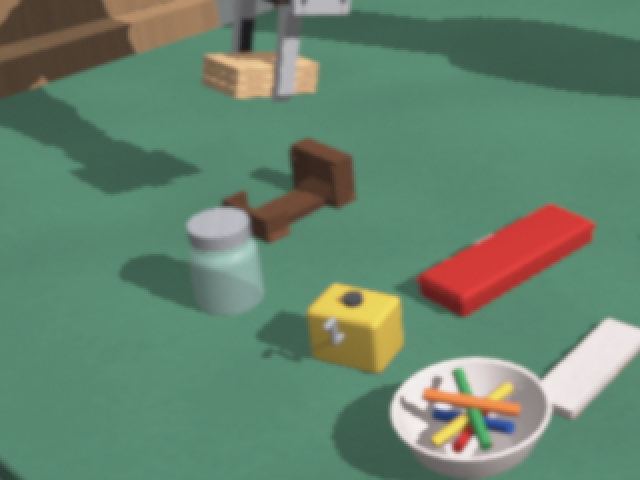

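The wrist picture shows the pile in the hand where it was expected: the predicted far corners (249–381, 199–212) coincide with it. The scene crop shows the three tiles still stacked above the box with nothing displaced. I'll descend to just above the roof.

>>> arm_command --dr '[[0,0,0],[0,0,0],[0,0,0],[0,0,0],[0,0,0],[0,0,0],[0,0,0]]' --offset '[[0.3,-0.05,-2],[0,0,-3],[0,0,-3],[0,0,-2],[0,0,0],[0,0,0],[0,0,0]]' --grip '[5,5,5,5,5,5,5]'

```text
time: 7.7
position: [0.6166, -0.2588, 0.046]
orientation: [3.112, 0.022, 0.41]
contact_force: [-0.1, -0.4, -1.8]
grip_width: 0.594
grasp_force: 30.0
```

```bash
python3 - <<'E'
from h import *
s=read_state();print(s['time'],s['position'],s['contact_force'],Ro.from_rotvec(s['orientation']).as_matrix().round(4))
im=camera('wrist');cv2.imwrite('pics/w4.png',im)
t=camera('top')[180:300,400:560];cv2.imwrite('pics/t4.png',cv2.resize(t,None,fx=4,fy=4,interpolation=cv2.INTER_CUBIC))
E
```

```text
7.7 [ 0.61659873 -0.25880575  0.04599581] [-0.0605262  -0.44079136 -1.78068236] [[ 9.659e-01  1.350e-02  2.587e-01]
 [ 1.420e-02 -9.999e-01 -6.000e-04]
 [ 2.587e-01  4.300e-03 -9.660e-01]]
```

View pics/w4.png

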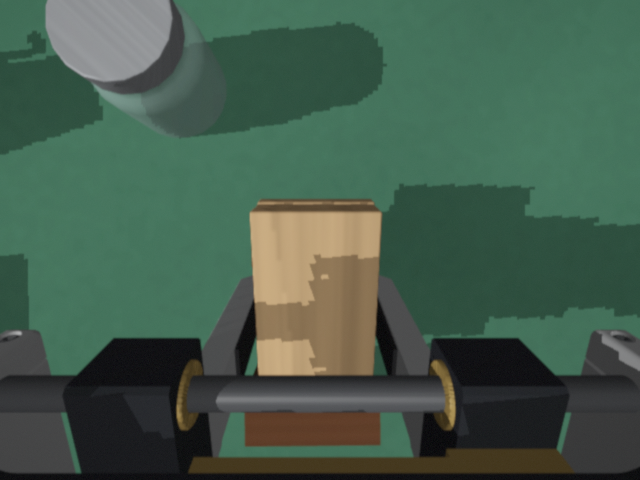

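The wrist picture shows the roof's top face behind the pile, about columns 245–380, rows 411–445. I'll measure it against the tool.

```bash
python3 - <<'E'
from h import *
im=cv2.imread('pics/w4.png').astype(float);c=cam('wrist');s=read_state()
b,g,r=im[...,0],im[...,1],im[...,2]
m=(r>1.1*g)
for row in range(414,450,4):
    k=np.where(m[row,225:410])[0]+225
    if len(k): 
        X=ray(c,[[k[0]-.5,row],[k[-1]+.5,row]],.055); print(row,k[0],k[-1],X[:,:2].round(4).tolist(),'mid',X[:,1].mean().round(4),'w',np.ptp(X[:,1]).round(4))
col=im[405:455,315];k=np.where(m[405:455,315])[0]+405;print(k.min(),k.max(),ray(c,[[315,k.max()+.5]],.055),im[k.max()-6:k.max()+5,315].tolist())
# pile columns at top tile near front edge
for row in(225,240): 
    k=np.where((r>1.1*b)[row,225:410]&(r>1.1*g)[row,225:410])[0]+225; print(row,k[0],k[-1])
    P=np.array(s['position']);F=Ro.from_rotvec(s['orientation']).as_matrix()
    i=camera_info('wrist');M=np.array(i['tool_from_camera']);f=240/np.tan(np.radians(i['vfov'])/2)
    for u in(k[0]-.5,k[-1]+.5):
        d=M[:3,:3]@np.array([(u-i['cx'])/f,(row-i['cy'])/f,1]); o=M[:3,3]; q=o+d*((-.0355-o[2])/d[2]); print('tool',q.round(4))
E
```

```text
414 245 379 [[0.5486, -0.2218], [0.5493, -0.2941]] mid -0.258 w 0.0723
418 245 379 [[0.5464, -0.2218], [0.5472, -0.2942]] mid -0.258 w 0.0723
422 245 379 [[0.5443, -0.2219], [0.545, -0.2942]] mid -0.258 w 0.0723
426 245 379 [[0.5421, -0.2219], [0.5428, -0.2942]] mid -0.2581 w 0.0724
430 245 379 [[0.5399, -0.2219], [0.5406, -0.2943]] mid -0.2581 w 0.0724
434 245 379 [[0.5378, -0.2219], [0.5385, -0.2943]] mid -0.2581 w 0.0724
438 245 379 [[0.5356, -0.2219], [0.5363, -0.2944]] mid -0.2581 w 0.0724
442 245 379 [[0.5334, -0.2219], [0.5341, -0.2944]] mid -0.2582 w 0.0724
412 445 [[ 0.53187223 -0.25976954  0.055     ]] [[41.0, 61.0, 95.0], [41.0, 62.0, 95.0], [41.0, 61.0, 94.0], [40.0, 60.0, 93.0], [41.0, 60.0, 93.0], [42.0, 62.0, 90.0], [57.0, 78.0, 86.0], [77.0, 99.0, 77.0], [88.0, 111.0, 69.0], [92.0, 115.0, 68.0], [91.0, 114.0, 68.0]]
225 251 380
tool [ 0.044  -0.0274 -0.0355]
tool [ 0.0439  0.0277 -0.0355]
240 252 379
tool [ 0.0373 -0.0274 -0.0355]
tool [ 0.0373  0.0277 -0.0355]
```

The roof agrees with the box fit: centre (0.5928, -0.2573). I'll correct y and lower the pile to roof-edge height.

>>> arm_command --dr '[[0,0,0],[0,0,0],[0,0,0],[0,0,0],[0,0,0],[0,0,0]]' --offset '[[-0.05,0.2,0],[0,0,-0.7],[0,0,-0.7],[0,0,-0.5],[0,0,0],[0,0,0]]' --grip '[5,5,5,5,5,5]'

```text
time: 8.4
position: [0.6152, -0.2566, 0.0251]
orientation: [3.114, 0.021, 0.406]
contact_force: [0.9, -0.3, -0.4]
grip_width: 0.597
grasp_force: 30.0
```

>>> arm_command --dr '[[0,0,0],[0,0,0],[0,0,0],[0,0,0],[0,0,0],[0,0,0],[0,0,0],[0,0,0]]' --offset '[[-0.3,0,-0.2],[-0.3,0,-0.15],[-0.3,0,-0.1],[-0.3,-0.03,-0.05],[-0.2,0,0],[-0.1,0,0],[0,0,0],[0,0,0]]' --grip '[5,5,5,5,5,5,5,5]'

```text
time: 9.2
position: [0.6004, -0.2569, 0.0205]
orientation: [3.113, 0.022, 0.407]
contact_force: [-0.3, -0.0, -1.8]
grip_width: 0.597
grasp_force: 30.0
```

>>> arm_command --dr '[[0,0,0],[0,0,0],[0,0.044,0],[0,0.044,0],[0,0.044,0],[0,0,0],[0,0,0],[0,0,0]]' --offset '[[-0.15,0,-0.1],[-0.08,0,0],[-0.09,0,-0.22],[-0.09,0,-0.22],[-0.09,0,-0.22],[0,0,0],[0,0,0],[0,0,0]]' --grip '[5,5,5,5,5,5,5,5]'

```text
time: 10.0
position: [0.5949, -0.2571, 0.0128]
orientation: [3.134, 0.021, 0.202]
contact_force: [0.0, 0.2, -1.2]
grip_width: 0.593
grasp_force: 30.0
```

```bash
python3 - <<'E'
from h import *
s=read_state();R=Ro.from_rotvec(s['orientation']).as_matrix();print(s['time'],s['position'],s['contact_force'],R.round(4))
th=np.arcsin(R[2,0]);P=np.array(s['position'])-[.5928,-.2573,0]
print('tilt',th,'bx',P[0],'by',P[1]-.0155*P[0],'zl',P[2]-.05*np.sin(th)+.0055*np.cos(th),'want bx',.0205*np.sin(th))
E
```

```text
10.0 [ 0.59494607 -0.25706898  0.01278346] [ 0.01677272  0.19294076 -1.18211831] [[ 9.916e-01  1.330e-02  1.283e-01]
 [ 1.340e-02 -9.999e-01  1.000e-04]
 [ 1.283e-01  1.600e-03 -9.917e-01]]
tilt 0.12864329460666438 bx 0.0021460707745298846 by 0.00019775400238958424 zl 0.01182357472837349 want bx 0.0026299197103362105
```

Centred and free of contact; I'll lay down the rest.

>>> arm_command --dr '[[0,0.043,0],[0,0.043,0],[0,0.043,0],[0,0,0],[0,0,0],[0,0,0]]' --offset '[[-0.06,0,-0.22],[-0.08,0,-0.22],[-0.08,-0.02,-0.22],[0,0,0],[0,0,0],[0,0,0]]' --grip '[5,5,5,5,5,5]'

```text
time: 10.6
position: [0.5927, -0.2574, 0.0063]
orientation: [-3.141, -0.021, 0.0]
contact_force: [0.8, -0.0, -0.8]
grip_width: 0.592
grasp_force: 30.0
```

```bash
python3 - <<'E'
from h import *
s=read_state();R=Ro.from_rotvec(s['orientation']).as_matrix();print(s['time'],s['position'],s['contact_force'],R.round(4))
th=np.arcsin(R[2,0]);P=np.array(s['position'])-[.5928,-.2573,0]
print('tilt',th,'bx',P[0],'by',P[1]-.0155*P[0],'zl',P[2]-.05*np.sin(th)+.0055*np.cos(th),'want bx',.0205*np.sin(th))
E
```

```text
10.6 [ 0.59269352 -0.25735557  0.00627765] [ 0.83493221 -0.01376334 -0.77627186] [[ 9.999e-01  1.330e-02 -1.000e-04]
 [ 1.330e-02 -9.999e-01  1.000e-04]
 [-1.000e-04 -1.000e-04 -1.000e+00]]
tilt -8.025434838837423e-05 bx -0.00010648082268394088 by -5.3923159374835e-05 zl 0.011781659848837413 want bx -1.6452141401956e-06
```

Lower the last 1.8 mm until contact.

>>> arm_command --dr '[[0,0,0],[0,0,0],[0,0,0],[0,0,0],[0,0,0]]' --offset '[[0,0,-0.1],[0,0,-0.1],[0,0,0],[0,0,0],[0,0,0]]' --grip '[5,5,5,5,5]'

```text
time: 11.1
position: [0.593, -0.2573, 0.0045]
orientation: [3.141, 0.021, -0.002]
contact_force: [-4.7, 0.0, 5.5]
grip_width: 0.593
grasp_force: 30.0
```

Contact with the floor (5.5 N upward). Release and retreat straight up.

>>> arm_command --dr '[[0,0,0],[0,0,0],[0,0,0],[0,0,0],[0,0,0],[0,0,0],[0,0,0],[0,0,0]]' --offset '[[0,0,0],[0,0,0],[0,0,0],[0,0,0],[0,0,0],[0,0,0],[0,0,0],[0,0,0]]' --grip '[5.8,6.2,6.6,7,7.5,8,8,8]'

```text
time: 11.9
position: [0.5931, -0.2572, 0.0042]
orientation: [-3.141, -0.022, 0.002]
contact_force: [-0.6, 0.3, -0.2]
grip_width: 0.854
grasp_force: 0.0
```

>>> arm_command --dr '[[0,0,0],[0,0,0],[0,0,0],[0,0,0],[0,0,0],[0,0,0],[0,0,0],[0,0,0]]' --offset '[[0,0,0.5],[0,0,1.5],[0,0,3],[0,0,4],[-1,0,4],[-3,0,4],[-1,0,2],[0,0,0]]' --grip '[8,8,8,8,8,8,8,8]'

```text
time: 12.7
position: [0.5433, -0.2582, 0.1991]
orientation: [3.139, 0.02, 0.007]
contact_force: [0.5, -0.3, 0.1]
grip_width: 0.849
grasp_force: 0.0
```

```bash
python3 - <<'E'
from h import *
s=read_state();print(s['time'],s['position'],s['contact_force'])
w=camera('wrist');a=camera('scene')
a=cv2.resize(a[160:360,160:400],(480,400),interpolation=cv2.INTER_CUBIC);w=cv2.resize(w[90:250,230:400],(320,300),interpolation=cv2.INTER_CUBIC)
o=np.zeros((400,800,3),np.uint8);o[:,:480]=a;o[:300,480:]=w;cv2.imwrite('pics/end.png',o)
E
```

```text
12.7 [ 0.54331028 -0.25815618  0.19907991] [ 0.49980667 -0.29701281  0.07639531]
```

View pics/end.png

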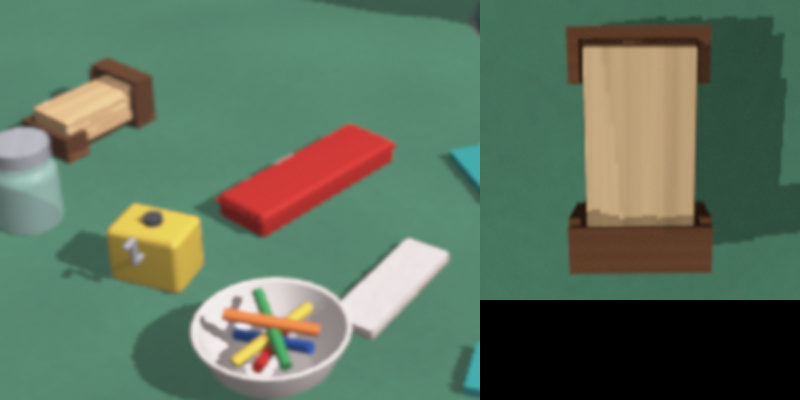

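The picture shows the pile flat in the box under the roof, centred (right panel 583–697, 45–225), and the other things where they were. I'll hand the job in.

```bash
python3 -c "
from cell import *
print(finish_job())"
```

```text
the job is handed in; nothing more can be done
None
```

The three tiles lie flat and stacked in the tile box under the roof, in the same order. The other things on the desk look undisturbed, and the job was handed in at about 13 s; no verdict was returned.

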